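Settle the board carrier on the three seats of the test fixture

ROBOT

A 6-joint arm with a two-finger parallel gripper is mounted at the origin on the work surface. World frame = base frame: x ahead of the robot, y to its left, z up, the work surface at z = 0. Lengths are in mm, angles in rad, forces in N, time in s.
With the tool pointing down it reaches from about 300 to 775 mm from the base axis. Payload 14.6 kg.
Tool frame: the origin (TCP) lies at the centre of the arm's flange, where the gripper is bolted on; the fingertips stand 199 mm ahead of it and the grasp point (between the pads) lies 180 mm ahead of it; z points along the fingers, y is the line along which they close (so a half turn about z gives the same grasp; the last joint's range is limited). The gripper opens to 94 mm and grips with 3 to 60 N. Pads are 16 mm wide; open, the fingers measure 119 mm over their backs; the gripper's body (75 mm by 177 mm) begins 78 mm behind the grasp point.
Start: joints at [-1.223, 0.3, 1.521, -0, 1.321, -0.067], TCP at [221.646, -503.352, 404.646] pointing down, gripper open.
Joint ranges: [-3.03, 3.03], [-0.79, 2.21], [0.23, 2.52], [-1.04, 4.18], [0, 3.07], [-2.55, 2.55]. Speed limits (rad/s): [2.22, 2.22, 2.57, 3.14, 3.14, 3.14].

INTERFACE

Orientations are given as [roll, pitch, yaw] about the fixed x, y, z axes, in that order (R = Rz(yaw) Ry(pitch) Rx(roll)).
In Python, from cell import manip, optics, workorder gives the robot as it stands.
- The arm moves only by the tool step_arm, never from a script. Its argument "increments" is a list that holds one entry, the list of rows, each a list of 7 numbers: the turn, a rotation vector about the tool's x, y, z as a fraction of full scale, then the shift along the tool's x, y, z as a fraction of full scale, then the closure, from -1 (fully open) to 1 (shut). In form: [[[wx, wy, wz, tx, ty, tz, fingers], ...]]. A call has 1 to 5 rows; each row shifts and turns the commanded pose from where the row before left it, along the tool's axes as they then stand; what a row does not reach is not made up. Full scale, the value 1, is 40 mm for a shift and 45 degrees for a turn. A row lasts 1/10 s, in which the tool goes at most 50 mm and 8.59 degrees, less where a joint would pass 70% of its speed; a pose out of reach is approached as far as the arm can. A call with a number of a shift or a turn outside -1 to 1 is refused whole. A call with a gripper value outside its range is refused whole. The fingers move at their own pace and stop on an object; "newtons" is the grip in N (left out, the last holds). Time passes only in rows, so rows that do not move let the fingers close. It gives the time, the measured TCP pose, the force, the opening and the grip force at its end, in the units of the state.
- manip.read_state(): the state, without advancing time (a new reading comes with each control period).
- optics.camera(name): name is "scene" or "top" or "wrist"; returns a dict with "frame" (480x640x3 uint8, red, green, blue), "range_z" (480x640 float32, mm along the optical axis (not along the pixel's ray), 0 where there is no reading), "mtx" (3x3 intrinsics, pixels), "distortion" ([k1, k2, p1, p2, k3] as OpenCV has them; the pictures are not rectified), "cam_to_world" (4x4, takes a point from camera to world coordinates). Camera axes: x right, y down, z forward; pixel columns grow to the right and rows downward; lengths in mm; the calibration is good to about 2 mm. A picture is of the moment at which its call begins.
- workorder.sign_off(): hands the job in; it is judged then, once.
The state is a dict: "clock": time; "joints": joint angles; "qd": joint speeds; "effort": joint torques, N m; "eef_pos": TCP position; "eef_rot": TCP orientation; "wrist_force": force on the tool from outside, world axes, zero at the start; "moment": the same for the moment, N m; "finger_gap": finger opening in mm; "finger_force": force on a finger pad.
Only numpy, scipy, OpenCV 4.12 (cv2) and the standard library are available. Lean on these libraries where they do the work, as an engineer would, in place of code of your own. Each camera call takes 0.05 s, during which the arm holds its last target. There are 200 camera calls.

TASK

Pick up the brown board carrier by its upright black grip and set it on the test fixture so that its three ball feet are fully home: the front foot (by the tongue) down in the conical cup, the rear foot down in the V-groove and the side foot on the flat pad. The seat plate is clamped a little off its nominal place, so feel the feet down into their seats, always pressing gently; leave the carrier standing there, let go, and do not disturb the other things on the bench.

Things in the scene. Friction and masses are not known exactly. Their poses are not given: they have to be found in the camera images.
- carrier_grip (a point): Centre of the carrier's upright black grip, 14 mm thick (carrier x), 50 mm long (y), 44 mm high. The point is 22 mm above the brown plate's upper face and 50 mm above the bottoms of the feet, which start on the 3 mm mat. Axes: x to the tongue (front), z up. Carrier 0.24 to 0.38 kg, balanced at the grip; plate 6 mm thick, x -65 to +50 mm (tongue to +75), 120 mm wide, low boards on it
- foot_front (a point): Centre of the steel ball foot near the tongue, ball diameter 16 mm, at (45, 15, -42) mm from the grip centre in carrier axes. It belongs in the conical cup; home, its centre is 43 mm above the bench top (z = 0.043); up to 1.5 mm higher still counts as home
- foot_rear (a point): Centre of the rear ball foot, 16 mm, at (-45, 15, -42) mm from the grip centre in carrier axes. It belongs in the V-groove; home at the same height, z = 0.043
- foot_side (a point): Centre of the side ball foot, 16 mm, at (0, -40, -42) mm from the grip centre in carrier axes. It belongs on the flat pad; home at the same height, z = 0.043
- base: Fixed aluminium fixture base, 200 (x) by 180 (y) by 20 mm high, origin at its underside's centre, 3 mm above the bench top. On it lies a dark seat plate 160 by 145 by 8 mm with the seats, clamped firmly in slotted holes: it sits up to 8.5 mm off nominal in base x and in base y and turned up to 0.05 rad about the base centre. That offset is in no reading: feel or see it. Home, carrier x lies along base x
- seat_cup (a point): NOMINAL home centre of the front ball in the conical cup, at (45, 15, 40) mm in base axes; the real cup is off by the seat plate's unknown shift. Cup walls slope 35 degrees from level, mouth 44 mm across, rim 6 mm above this point. A ball on a wall sticks by friction: it must be guided down. Over 25 N between carrier and fixture is too hard
- seat_groove (a point): NOMINAL home centre of the rear ball in the V-groove, at (-45, 15, 40) mm in base axes, shifted like the cup. The groove is 46 mm long, its line points at the cup; walls slope 35 degrees, mouth 44 mm wide, rim 6 mm above this point
- seat_pad (a point): NOMINAL home centre of the side ball on the flat round pad, at (0, -40, 40) mm in base axes, shifted like the cup. Pad 46 mm across, its face 8 mm below this point and 4 mm above the seat plate
- display_center (a point): Bystander: flat black display module with a green board edge, about 88 by 110 by 8 mm, lying on the mat; point at its middle, 3 mm up
- screwdriver_grip (a point): Bystander: screwdriver with black handle, 170 mm long, lying on the mat; point in the handle
- bottle_center (a point): Bystander: small white bottle, 44 mm diameter, 75 mm high, standing on the mat; point half-way up
Not all that is in view belongs to the job. Of the things like the part that bears carrier_grip, leave any that is blue; of the rest the smaller one is meant.

How it is judged:
By the outcome, as a careful person would: the job done as asked, in the order asked, and still so for the second after the job is handed in, with the robot touching nothing.
It also fails if it takes over 72 s, if anything falls off the work surface, if the arm or the gripper's body presses on something with over 40 N, if the wrist force passes 120 N, or if a joint passes its speed limit or range.

## Working session

There is one attempt and no reset: what is moved stays moved. The work goes in short steps, Python scripts to look and compute and a tool call to move; the robot and the scene stay as the last step left them, time stands still between calls to the robot, and variables do not carry over. Pictures are saved under pics/ and viewed, at most 10 in all, crops included, and the job is handed in when it is done.

Besides the shell and the picture viewer there is one more tool, called after ">>>" as name([rows], argument=value, ...), one row to a line, values as JSON. step_arm: Moves the arm, as the interface text tells. Its arguments: {"type":"object","properties":{"increments":{"type":"array","items":{"type":"array","items":{"type":"array","items":{"type":"number"}}}},"newtons":{"type":"number"}},"required":["increments"]}

```bash
mkdir -p pics; ls; python3 - <<'E'
from cell import manip, optics
import cv2, numpy as np
print(manip.read_state())
ims=[]
for n in ["scene","top"]:
    c=optics.camera(n); np.savez('%s0.npz'%n,**c)
    cv2.imwrite(f'pics/{n}0.png',c['frame'][:,:,::-1]); print(n,c['mtx'].tolist(),c['distortion'],np.round(c['cam_to_world'],3).tolist(),(c['range_z']>0).mean())
E
```

```text
pics
{'clock': 0.0, 'joints': array([-1.22264430e+00,  3.00453575e-01,  1.52156614e+00,  2.02369002e-05,
        1.32068865e+00, -6.65860063e-02]), 'qd': array([-0.00025587,  0.00205585,  0.00162646,  0.00172698, -0.00021453,
        0.00065375]), 'effort': array([-3.89761717e-04, -5.31810451e+01, -3.52739954e+01,  7.07970886e-02,
        2.44578416e-02, -1.01313901e-04]), 'eef_pos': array([ 221.61741316, -503.33971116,  404.10213598]), 'eef_rot': array([-3.14048072e+00, -9.37943070e-05,  4.14732965e-01]), 'wrist_force': array([ 0.53354128, -0.40863622,  0.12150163]), 'moment': array([ 0.00303658,  0.02128121, -0.06527093]), 'finger_force': 0.0, 'finger_gap': 94.31584821489972}
scene [[465.63081074156764, 0.0, 318.013840781438], [0.0, 465.63081074156764, 240.86020317603686], [0.0, 0.0, 1.0]] [-0.11632528  0.          0.          0.          0.        ] [[-0.061, 0.734, -0.676, 1203.671], [0.998, 0.058, -0.027, 29.195], [0.019, -0.676, -0.736, 858.201], [0.0, 0.0, 0.0, 1.0]] 0.9959016927083333
top [[590.0307377144661, 0.0, 312.9931652341192], [0.0, 590.0307377144661, 231.85375715956093], [0.0, 0.0, 1.0]] [-0.10127674  0.          0.          0.          0.        ] [[-0.029, -0.987, 0.16, 246.253], [-1.0, 0.029, -0.005, -8.432], [0.0, -0.161, -0.987, 1646.401], [0.0, 0.0, 0.0, 1.0]] 0.9960319010416666
```

View pics/top0.png

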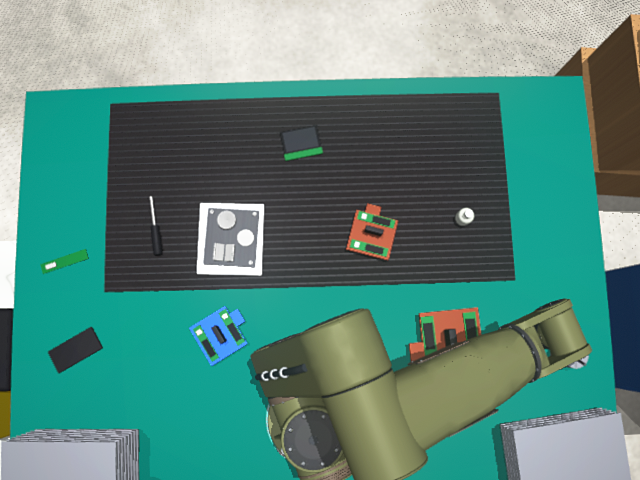

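View pics/scene0.png

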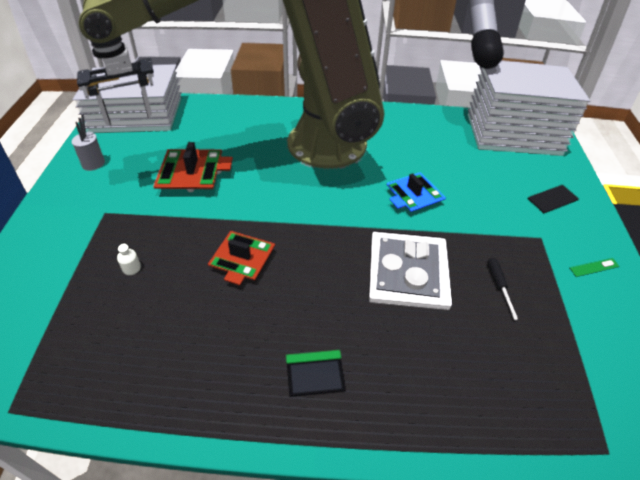

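The top view shows the small brown carrier at about (373,232) with its tongue up (+x). The fixture is at (231,240), with the cup at (227,219), groove at (224,252) and pad at (246,237). The blue carrier at (218,335) and the big brown one at (448,335) stay put. The scene view agrees.

```bash
cat > h.py <<'E'
import numpy as np, cv2
def rays(c,uv):
    n=cv2.undistortPoints(np.float64(uv).reshape(-1,1,2),c['mtx'],c['distortion']).reshape(-1,2)
    return np.c_[n,np.ones(len(n))]
def plane(c,uv,z):
    T=c['cam_to_world']; d=rays(c,uv)@T[:3,:3].T; o=T[:3,3]
    return o+d*((z-o[2])/d[:,2])[:,None]
def cloud(c):
    v,u=np.mgrid[:480,:640]; r=rays(c,np.c_[u.ravel(),v.ravel()])*c['range_z'].reshape(-1,1)
    T=c['cam_to_world']; return (r@T[:3,:3].T+T[:3,3]).reshape(480,640,3)
E
python3 - <<'E'
from h import *
for n,boxC,boxF in [('top',(335,190,415,275),(185,190,275,290)),('scene',(195,220,290,300),(355,220,465,320))]:
    c=dict(np.load(n+'0.npz')); P=cloud(c); hsv=cv2.cvtColor(c['frame'],cv2.COLOR_RGB2HSV)
    def sub(b): m=np.zeros((480,640),bool); m[b[1]:b[3],b[0]:b[2]]=1; return m
    H,S,V=[hsv[...,i].astype(int) for i in range(3)]
    br=sub(boxC)&((H<15)|(H>170))&(S>120)&(V>60)
    print(n,'brown',br.sum(),np.median(P[br],0).round(1))
    dk=sub(boxC)&(P[...,2]>50)&(V<80)
    q=P[dk]; print(' grip>50',dk.sum(),q.mean(0).round(1),q.min(0).round(1),q.max(0).round(1), cv2.minAreaRect(np.float32(q[:,:2])))
    pb=P[br]; print(' brown rect',cv2.minAreaRect(np.float32(pb[:,:2])))
    wh=sub(boxF)&(V>190)&(S<40)&(P[...,2]>14)
    ring=wh
    cn=max(cv2.findContours(ring.astype(np.uint8),0,2)[0],key=cv2.contourArea)
    print(' base z',np.median(P[ring],0).round(1), cv2.minAreaRect(np.float32(plane(c,cn,23)[:,:2])), cv2.minAreaRect(np.float32(P[ring][:,:2])))
E
```

```text
top brown 1105 [ 496.8 -178.9   30.5]
 grip>50 91 [ 451.5 -146.7  380.9] [ 246.3 -203.5   50.4] [ 513.9   -8.4 1646.4] ((386.7127990722656, -89.74156951904297), (46.05631637573242, 321.3094177246094), 51.77717590332031)
 brown rect ((400.52655029296875, -142.56826782226562), (132.50205993652344, 386.800537109375), 67.9034652709961)
 base z [490.9 218.   25.5] ((499.35601806640625, 214.56216430664062), (180.0833740234375, 200.05316162109375), 87.14106750488281) ((410.62237548828125, 181.56300354003906), (440.9012145996094, 240.97384643554688), 20.477354049682617)
scene brown 1194 [ 513.8 -173.9   31.5]
 grip>50 256 [ 561.5 -162.1  126.5] [ 494.2 -202.7   50.2] [1203.7   29.2  858.2] ((843.333984375, -66.70867919921875), (744.38037109375, 45.37308883666992), 18.39190673828125)
 brown rect ((805.64404296875, -124.66415405273438), (838.197998046875, 160.67477416992188), 10.282832145690918)
 base z [516.3 219.2  24.9] ((501.5845947265625, 216.53607177734375), (180.34280395507812, 204.41737365722656), 87.29102325439453) ((804.576171875, 177.5516815185547), (193.2980499267578, 829.3255004882812), 82.72844696044922)
```

```bash
cat > plan.py <<'E'
import numpy as np, json
from cell import manip
from scipy.spatial.transform import Rotation as R
def plan(target, yaw, n, grip=-1, dec=2, rot=None):
    """rows to reach TCP target (mm), pointing down with yaw, from the measured pose"""
    s=manip.read_state(); p=np.array(s['eef_pos']); A=R.from_euler('xyz',s['eef_rot']); B=R.from_euler('xyz',[np.pi,0,yaw])
    rv=(A.inv()*B).as_rotvec()/n; out=[]
    for i in range(n):
        d=(np.array(target)-p)/(n-i); t=np.round(A.inv().apply(d)/40,dec); w=np.round(rv/(np.pi/4),dec+1)
        out.append([*w.tolist(),*t.tolist(),grip]); p=p+A.apply(t*40); A=A*R.from_rotvec(w*np.pi/4)
    for k in range(0,n,5): print(json.dumps([out[k:k+5]]))
    print('end',p.round(1),'max',np.abs(out).max(0))
E
python3 -c "
from plan import *
plan([480,-177,420],1.24,15)"
```

```text
[[[-0.0, -0.0, -0.07, 0.61, -0.32, -0.03, -1], [-0.0, -0.0, -0.07, 0.63, -0.29, -0.03, -1], [-0.0, -0.0, -0.07, 0.65, -0.26, -0.03, -1], [-0.0, -0.0, -0.07, 0.66, -0.22, -0.03, -1], [-0.0, -0.0, -0.07, 0.67, -0.18, -0.02, -1]]]
[[[-0.0, -0.0, -0.07, 0.68, -0.15, -0.03, -1], [-0.0, -0.0, -0.07, 0.68, -0.11, -0.02, -1], [-0.0, -0.0, -0.07, 0.69, -0.07, -0.03, -1], [-0.0, -0.0, -0.07, 0.69, -0.03, -0.02, -1], [-0.0, -0.0, -0.07, 0.69, 0.01, -0.03, -1]]]
[[[-0.0, -0.0, -0.07, 0.69, 0.04, -0.02, -1], [-0.0, -0.0, -0.07, 0.69, 0.08, -0.03, -1], [-0.0, -0.0, -0.07, 0.69, 0.12, -0.02, -1], [-0.0, -0.0, -0.07, 0.68, 0.16, -0.03, -1], [-0.0, -0.0, -0.07, 0.66, 0.2, -0.02, -1]]]
end [ 480.1 -177.1  420. ] max [0.   0.   0.07 0.69 0.32 0.03 1.  ]
```

>>> step_arm([
  [[0, 0, -0.07, 0.61, -0.32, -0.03, -1], [0, 0, -0.07, 0.63, -0.29, -0.03, -1], [0, 0, -0.07, 0.65, -0.26, -0.03, -1], [0, 0, -0.07, 0.66, -0.22, -0.03, -1], [0, 0, -0.07, 0.67, -0.18, -0.02, -1]],
])

```text
clock: 0.6
eef_pos: [308.4, -393.6, 410.1]
eef_rot: [-3.141, -0.0, 0.692]
wrist_force: [0.4, 0.2, 0.6]
finger_gap: 94.1
finger_force: 0.0
```

>>> step_arm([
  [[0, 0, -0.07, 0.68, -0.15, -0.03, -1], [0, 0, -0.07, 0.68, -0.11, -0.02, -1], [0, 0, -0.07, 0.69, -0.07, -0.03, -1], [0, 0, -0.07, 0.69, -0.03, -0.02, -1], [0, 0, -0.07, 0.69, 0.01, -0.03, -1]],
])

```text
clock: 1.1
eef_pos: [394.4, -285.0, 415.2]
eef_rot: [-3.141, -0.0, 0.967]
wrist_force: [0.3, -0.4, -0.8]
finger_gap: 93.9
finger_force: 0.0
```

>>> step_arm([
  [[0, 0, -0.07, 0.69, 0.04, -0.02, -1], [0, 0, -0.07, 0.69, 0.08, -0.03, -1], [0, 0, -0.07, 0.69, 0.12, -0.02, -1], [0, 0, -0.07, 0.68, 0.16, -0.03, -1], [0, 0, -0.07, 0.66, 0.2, -0.02, -1]],
])

```text
clock: 1.6
eef_pos: [480.7, -176.1, 420.1]
eef_rot: [-3.141, -0.0, 1.242]
wrist_force: [0.8, -0.0, 0.4]
finger_gap: 94.2
finger_force: 0.0
```

```bash
python3 - <<'E'
from cell import manip, optics
import cv2, numpy as np
c=optics.camera('wrist'); np.savez('w1.npz',**c); cv2.imwrite('pics/w1.png',c['frame'][:,:,::-1])
s=manip.read_state(); print(s['clock'],s['eef_pos'],s['eef_rot'],s['joints'],np.round(c['cam_to_world'],3).tolist(),c['mtx'][0,0])
E
```

```text
1.65 [ 482.30693008 -173.90548753  420.13782569] [-3.14151492e+00 -8.89184587e-04  1.24684104e+00] [-4.17630184e-01  2.04326642e-01  1.60389001e+00  9.03320642e-04
  1.33353667e+00 -9.38873219e-02] [[0.946, -0.311, -0.086, 505.778], [-0.323, -0.912, -0.251, -102.238], [-0.001, 0.266, -0.964, 400.511], [0.0, 0.0, 0.0, 1.0]] 379.25248932133536
```

View pics/w1.png

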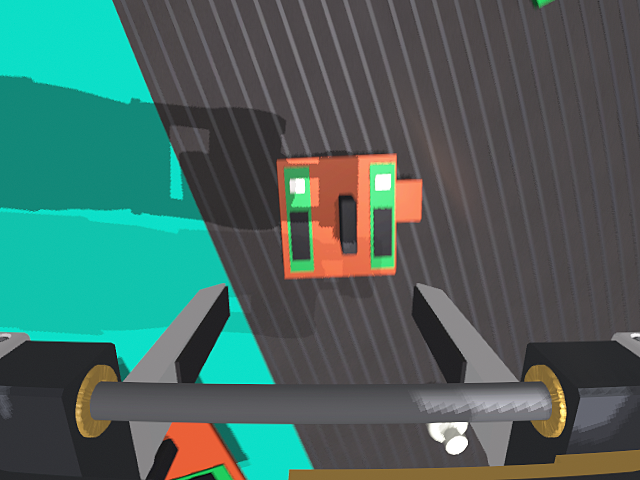

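The wrist view shows the carrier centred at (340,215) with its grip at (347,223) and the tongue at (408,200) to the right. It is aligned with the tool to within about 1.5°.

```bash
python3 - <<'E'
from h import *
c=dict(np.load('w1.npz')); P=cloud(c); hsv=cv2.cvtColor(c['frame'],cv2.COLOR_RGB2HSV)
H,S,V=[hsv[...,i].astype(int) for i in range(3)]
B=np.zeros((480,640),bool); B[140:290,265:435]=1
g=B&(P[...,2]>62)&(P[...,2]<100); print('grip top',g.sum(),np.median(P[g],0).round(1)); 
r=cv2.minAreaRect(np.float32(P[g][:,:2])); print(r)
uv=np.argwhere(g)[:,::-1]
for z in (75,): print('ray rect',cv2.minAreaRect(np.float32(plane(c,uv,z)[:,:2])))
m=B&(((H<15)|(H>170)|((H>35)&(H<85)&(S>120)))&(S>90)&(V>60)); 
m=cv2.morphologyEx(m.astype(np.uint8),cv2.MORPH_CLOSE,np.ones((9,9)))
m2=cv2.morphologyEx(m,cv2.MORPH_OPEN,np.ones((61,61)))
cn=max(cv2.findContours(m2,0,2)[0],key=cv2.contourArea); print('plate z',np.median(P[m2>0][:,2]))
W=plane(c,cn,31)[:,:2]; r=cv2.minAreaRect(np.float32(W)); print('plate',r)
print(cv2.boxPoints(r).round(1).tolist())
# edge lines (front/rear sides) by fit of image columns
ys=np.arange(175,265)
for nm,f in (('left',lambda a:a.min()),('right',lambda a:a.max())):
    pts=[(f(np.flatnonzero(m2[y])),y) for y in ys if m2[y].any()]
    w=plane(c,pts,31)[:,:2].astype(np.float32); vx,vy,x0,y0=cv2.fitLine(w,cv2.DIST_HUBER,0,.01,.01).ravel(); print(nm,np.degrees(np.arctan2(vy,vx)),x0,y0)
E
```

```text
grip top 908 [ 505.1 -177.5   74.9]
((505.1212158203125, -178.92283630371094), (50.11891174316406, 14.142586708068848), 73.6877670288086)
ray rect ((505.0359191894531, -177.99545288085938), (50.45755386352539, 14.392587661743164), 73.54730987548828)Traceback (most recent call last):
  File "<stdin>", line 12, in <module>
ValueError: max() iterable argument is empty
```

```bash
python3 - <<'E'
from h import *
from plan import *
c=dict(np.load('w1.npz')); P=cloud(c)
t=np.radians(-16.3); d=P[...,:2]-[505.1,-178.5]; x=d@[np.cos(t),np.sin(t)]; y=d@[-np.sin(t),np.cos(t)]
for a,b in((-58,-33),(23,49),(10,22),(-30,-10)):
    m=(x>a)&(x<b)&(abs(y)<60); print(a,b,np.percentile(P[m][:,2],[50,95,99.5]).round(1))
plan([500,195,370],1.52,12)
E
```

```text
-58 -33 [333.6 336.9 337.7]
23 49 [331.7 345.  352.5]
10 22 [335.1 347.8 352.5]
-30 -10 [334.8 346.2 347.3]
[[[0.0, -0.0, -0.029, 0.74, -0.21, 0.11, -1], [0.0, -0.0, -0.029, 0.74, -0.19, 0.1, -1], [0.0, -0.0, -0.029, 0.75, -0.18, 0.11, -1], [0.0, -0.0, -0.029, 0.75, -0.16, 0.1, -1], [0.0, -0.0, -0.029, 0.76, -0.14, 0.11, -1]]]
[[[0.0, -0.0, -0.029, 0.76, -0.12, 0.1, -1], [0.0, -0.0, -0.029, 0.76, -0.11, 0.11, -1], [0.0, -0.0, -0.029, 0.76, -0.09, 0.1, -1], [0.0, -0.0, -0.029, 0.77, -0.07, 0.11, -1], [0.0, -0.0, -0.029, 0.77, -0.05, 0.1, -1]]]
[[[0.0, -0.0, -0.029, 0.77, -0.04, 0.11, -1], [0.0, -0.0, -0.029, 0.77, -0.02, 0.1, -1]]]
end [500.1 195.  370.1] max [0.    0.    0.029 0.77  0.21  0.11  1.   ]
```

>>> step_arm([
  [[0, 0, -0.029, 0.74, -0.21, 0.11, -1], [0, 0, -0.029, 0.74, -0.19, 0.1, -1], [0, 0, -0.029, 0.75, -0.18, 0.11, -1], [0, 0, -0.029, 0.75, -0.16, 0.1, -1], [0, 0, -0.029, 0.76, -0.14, 0.11, -1]],
])

```text
clock: 2.15
eef_pos: [488.3, -22.5, 398.7]
eef_rot: [-3.141, 0.0, 1.354]
wrist_force: [-0.2, -0.0, -0.1]
finger_gap: 93.9
finger_force: 0.0
```

>>> step_arm([
  [[0, 0, -0.029, 0.76, -0.12, 0.1, -1], [0, 0, -0.029, 0.76, -0.11, 0.11, -1], [0, 0, -0.029, 0.76, -0.09, 0.1, -1], [0, 0, -0.029, 0.77, -0.07, 0.11, -1], [0, 0, -0.029, 0.77, -0.05, 0.1, -1]],
])

```text
clock: 2.65
eef_pos: [497.2, 131.2, 377.8]
eef_rot: [-3.141, 0.0, 1.468]
wrist_force: [-0.1, -0.1, -0.3]
finger_gap: 93.9
finger_force: 0.0
```

>>> step_arm([
  [[0, 0, -0.029, 0.77, -0.04, 0.11, -1], [0, 0, -0.029, 0.77, -0.02, 0.1, -1], [0, 0, 0, 0, 0, 0, -1], [0, 0, 0, 0, 0, 0, -1], [0, 0, 0, 0, 0, 0, -1]],
])

```text
clock: 3.15
eef_pos: [500.7, 190.9, 369.9]
eef_rot: [-3.141, 0.0, 1.512]
wrist_force: [-0.6, 0.5, 0.2]
finger_gap: 93.9
finger_force: 0.0
```

```bash
python3 - <<'E'
from cell import manip, optics
from h import *
c=optics.camera('wrist'); np.savez('w2.npz',**c); cv2.imwrite('pics/w2.png',c['frame'][:,:,::-1])
s=manip.read_state(); print(s['clock'],s['eef_pos'],s['eef_rot'])
c=dict(np.load('w1.npz')); P=cloud(c)
t=np.radians(-16.3); d=P[...,:2]-[505.1,-178.5]; x=d@[np.cos(t),np.sin(t)]; y=d@[-np.sin(t),np.cos(t)]
for a,b in((-58,-33),(23,49),(10,22),(-30,-10)):
    m=(x>a)&(x<b)&(abs(y)<60)&(P[...,2]<100); print(a,b,np.percentile(P[m][:,2],[50,95,99.5]).round(1))
E
```

```text
3.2 [500.69587322 190.73737456 369.99564933] [3.14146573e+00 4.18205531e-05 1.51150335e+00]
-58 -33 [33.6 36.3 37.4]
23 49 [33.6 36.3 37.5]
10 22 [31.2 32.6 33.2]
-30 -10 [31.2 32.5 33.1]
```

View pics/w2.png

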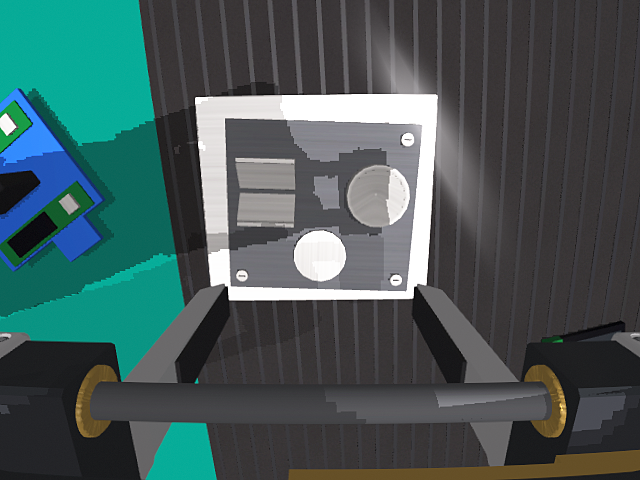

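The wrist view shows the fixture: cup at (378,196), groove block at (266,193) with its valley at row ~190, and pad at (320,256).

```bash
cat > seat.py <<'E'
from h import *
import sys
c=dict(np.load(sys.argv[1])); P=cloud(c); Z=P[...,2]
V=cv2.cvtColor(c['frame'],cv2.COLOR_RGB2HSV)[...,2]
B=np.zeros((480,640),bool); B[90:286,195:440]=1
for nm,z0,zt in(('blocks',40,49),('all>33',33,35),('plate>28',28,31),('base>18',15,23)):
    m=(B&(Z>z0)&(Z<60)).astype(np.uint8)
    cs=cv2.findContours(m,0,1)[0]
    for k in cs:
        if cv2.contourArea(k)<400: continue
        W=np.float32(plane(c,k,zt)[:,:2]); r=cv2.minAreaRect(W); M=cv2.moments(W.reshape(-1,1,2))
        print(nm,cv2.boundingRect(k),'zmed',np.round(np.median(Z[k[:,0,1],k[:,0,0]]),1),'rect',np.round(r[0],1),np.round(r[1],1),round(r[2],2),'cen',np.round([M['m10']/M['m00'],M['m01']/M['m00']],1))
for nm,(u0,v0,u1,v1) in(('cup',(345,160,412,230)),('groove',(232,155,298,230))):
    q=P[v0:v1,u0:u1].reshape(-1,3); print(nm,np.percentile(q[:,2],[0,1,5,50,95,99,100]).round(1))
E
python3 seat.py w2.npz
```

```text
blocks (237, 201, 58, 26) zmed 42.0 rect [457.6 217. ] [20.4 46.7] 86.57 cen [457.8 216.4]
blocks (346, 165, 64, 62) zmed 48.6 rect [548.4 225.7] [48.4 50.7] 23.46 cen [548.4 226. ]
blocks (235, 157, 60, 26) zmed 43.6 rect [460.4 251.5] [18.8 46.4] 84.63 cen [460.9 252. ]
all>33 (293, 229, 53, 52) zmed 35.2 rect [498.9 175.6] [45.2 45.1] 42.05 cen [498.8 175.6]
all>33 (237, 193, 59, 35) zmed 41.8 rect [456.1 217.5] [28.2 49.3] 84.84 cen [456.2 217.6]
all>33 (346, 164, 64, 63) zmed 48.5 rect [550.3 224.3] [51.7 52.8] 86.86 cen [550.1 224.2]
all>33 (235, 157, 61, 33) zmed 37.9 rect [458.5 248.1] [25.3 49.4] 84.67 cen [458.9 248.2]
plate>28 (225, 118, 198, 168) zmed 31.2 rect [502.3 215.8] [143.7 160.5] 85.06 cen [502.  216.5]
base>18 (195, 94, 243, 192) zmed 23.0 rect [499.3 225.5] [166.  199.7] 87.04 cen [499.8 225.8]
cup [ 29.2  30.   30.6  42.4  49.5  50.3 350.3]
groove [ 29.1  30.1  30.8  40.9  49.3  50.2 350.3]
```

```bash
cat > fit.py <<'E'
from h import *
import sys
from scipy.optimize import least_squares
c=dict(np.load(sys.argv[1])); P=cloud(c); t35=np.tan(np.radians(35))
q=P[140:240,225:425].reshape(-1,3); q=q[(q[:,2]<60)&(q[:,2]>30)]
def robust(f,x0,sel,n=4):
    x=np.array(x0,float)
    for _ in range(n):
        s=sel(x); x=least_squares(lambda x:f(x,s),x,loss='soft_l1',f_scale=.7).x
    print(x.round(3),len(s),'rms',np.std(f(x,s)).round(2)); return x
cone=lambda x,s:(s[:,2]-x[2]-t35*np.hypot(s[:,0]-x[0],s[:,1]-x[1]))
cup=robust(cone,[548.4,225.9,33],lambda x:q[(np.hypot(q[:,0]-x[0],q[:,1]-x[1])<20)&(np.hypot(q[:,0]-x[0],q[:,1]-x[1])>6)])
def perp(x,s): return -(s[:,0]-459)*np.sin(x[1])+(s[:,1]-x[0])*np.cos(x[1])
vee=lambda x,s:s[:,2]-x[2]-t35*abs(perp(x,s))
gr=robust(vee,[232,-.086,33],lambda x:q[(abs(q[:,0]-459)<20)&(abs(perp(x,q))<20)&(abs(perp(x,q))>3)])
print('groove line at cup x:',gr[0]+np.tan(gr[1])*(cup[0]-459),'cup y',cup[1])
m=((P[...,2]>33.3)&(P[...,2]<37)).astype(np.uint8); m[:229]=0;m[286:]=0;m[:,:285]=0;m[:,355:]=0
k=max(cv2.findContours(m,0,1)[0],key=cv2.contourArea); W=np.float32(plane(c,k,35)[:,:2]); pad=np.array(cv2.minEnclosingCircle(W)[0]); e=cv2.fitEllipse(W); print('pad',pad,e)
# home grip pose: yaw from groove-line / cup-groove, origin from cup
pd=np.array(e[0])
for th in (gr[1],-.0862, np.arctan2(cup[1]-gr[0],cup[0]-459)):
    Rm=np.array([[np.cos(th),-np.sin(th)],[np.sin(th),np.cos(th)]])
    print('yaw',round(th,4),'grip from cup',cup[:2]-Rm@[45,15],'from pad',pd-Rm@[0,-40],'groove perp',-((459-cup[0])*np.sin(th))+(gr[0]-cup[1])*np.cos(th))
E
python3 fit.py w2.npz; python3 -c "
from plan import *
plan([505.1,-178.5,300],1.285,15,.36)"
```

```text
[548.586 225.484  33.783] 1782 rms 0.75
[ 2.33418e+02 -8.80000e-02  3.37150e+01] 2095 rms 0.75
groove line at cup x: 225.48007136813018 cup y 225.4844674957019
pad [499.04925537 175.69306946] ((498.7784729003906, 175.58782958984375), (44.55921936035156, 45.09827423095703), 172.39620971679688)
yaw -0.0884 grip from cup [502.43742732 214.5148287 ] from pad [502.30897934 215.43171901] groove perp -0.004378970521338843
yaw -0.0862 grip from cup [502.46142491 214.4143593 ] from pad [502.22220446 215.43931279] groove perp 0.19147198450972613
yaw -0.0883 grip from cup [502.43796148 214.51258177] from pad [502.30703935 215.43189086] groove perp 0.0
[[[0.0, 0.0, 0.019, -0.61, 0.04, 0.12, 0.36], [0.0, 0.0, 0.019, -0.61, 0.05, 0.12, 0.36], [0.0, 0.0, 0.019, -0.61, 0.06, 0.12, 0.36], [0.0, 0.0, 0.019, -0.61, 0.07, 0.12, 0.36], [0.0, 0.0, 0.019, -0.61, 0.08, 0.12, 0.36]]]
[[[0.0, 0.0, 0.019, -0.61, 0.09, 0.12, 0.36], [0.0, 0.0, 0.019, -0.61, 0.1, 0.11, 0.36], [0.0, 0.0, 0.019, -0.61, 0.11, 0.12, 0.36], [0.0, 0.0, 0.019, -0.6, 0.12, 0.11, 0.36], [0.0, 0.0, 0.019, -0.6, 0.13, 0.12, 0.36]]]
[[[0.0, 0.0, 0.019, -0.6, 0.13, 0.11, 0.36], [0.0, 0.0, 0.019, -0.6, 0.14, 0.12, 0.36], [0.0, 0.0, 0.019, -0.6, 0.15, 0.11, 0.36], [0.0, 0.0, 0.019, -0.6, 0.17, 0.12, 0.36], [0.0, 0.0, 0.019, -0.59, 0.17, 0.11, 0.36]]]
end [ 505.  -178.5  300. ] max [0.    0.    0.019 0.61  0.17  0.12  0.36 ]
```

>>> step_arm([
  [[0, 0, 0.019, -0.61, 0.04, 0.12, 0.36], [0, 0, 0.019, -0.61, 0.05, 0.12, 0.36], [0, 0, 0.019, -0.61, 0.06, 0.12, 0.36], [0, 0, 0.019, -0.61, 0.07, 0.12, 0.36], [0, 0, 0.019, -0.61, 0.08, 0.12, 0.36]],
])

```text
clock: 3.7
eef_pos: [501.7, 67.2, 345.9]
eef_rot: [3.141, -0.0, 1.436]
wrist_force: [0.8, -0.2, 0.9]
finger_gap: 57.7
finger_force: 0.0
```

>>> step_arm([
  [[0, 0, 0.019, -0.61, 0.09, 0.12, 0.36], [0, 0, 0.019, -0.61, 0.1, 0.11, 0.36], [0, 0, 0.019, -0.61, 0.11, 0.12, 0.36], [0, 0, 0.019, -0.6, 0.12, 0.11, 0.36], [0, 0, 0.019, -0.6, 0.13, 0.12, 0.36]],
])

```text
clock: 4.2
eef_pos: [503.6, -56.0, 322.8]
eef_rot: [3.141, 0.0, 1.362]
wrist_force: [0.2, -0.1, -0.7]
finger_gap: 30.4
finger_force: 0.0
```

>>> step_arm([
  [[0, 0, 0.019, -0.6, 0.13, 0.11, 0.36], [0, 0, 0.019, -0.6, 0.14, 0.12, 0.36], [0, 0, 0.019, -0.6, 0.15, 0.11, 0.36], [0, 0, 0.019, -0.6, 0.17, 0.12, 0.36], [0, 0, 0.019, -0.59, 0.17, 0.11, 0.36]],
])

```text
clock: 4.7
eef_pos: [504.9, -179.5, 299.9]
eef_rot: [3.141, 0.0, 1.287]
wrist_force: [-0.1, 0.8, -0.2]
finger_gap: 30.0
finger_force: 0.0
```

>>> step_arm([
  [[0, 0, 0, 0, 0, 0, 0.36], [0, 0, 0, 0, 0, 0, 0.36], [0, 0, 0, 0, 0, 0, 0.36]],
])

```text
clock: 5.0
eef_pos: [505.3, -177.3, 300.1]
eef_rot: [3.141, -0.0, 1.289]
wrist_force: [0.9, -0.2, -1.1]
finger_gap: 30.1
finger_force: 0.0
```

```bash
python3 - <<'E'
from cell import manip, optics
from h import *
from plan import *
c=optics.camera('wrist'); np.savez('w3.npz',**c)
s=manip.read_state(); print(s['clock'],s['eef_pos'],s['eef_rot'],s['finger_gap'])
P=cloud(c); B=np.hypot(P[...,0]-505,P[...,1]+178.5)<45
g=B&(P[...,2]>62)&(P[...,2]<82); print(g.sum(),np.median(P[g],0),cv2.minAreaRect(np.float32(P[g][:,:2])))
plan([505.1,-178.5,242],1.285,5,.36)
E
```

```text
5.05 [ 505.3635603  -177.07464724  300.15141542] [ 3.14124227e+00 -4.08352244e-05  1.28952730e+00] 30.150423487484336
1998 [ 505.97112575 -175.95974153   74.99873696] ((505.4081726074219, -178.6363525390625), (49.942649841308594, 13.585195541381836), 73.72728729248047)
[[[0.0, -0.0, 0.001, -0.01, 0.0, 0.29, 0.36], [0.0, -0.0, 0.001, -0.01, 0.0, 0.29, 0.36], [0.0, -0.0, 0.001, -0.01, 0.0, 0.29, 0.36], [0.0, -0.0, 0.001, -0.0, 0.0, 0.29, 0.36], [0.0, -0.0, 0.001, -0.01, 0.0, 0.29, 0.36]]]
end [ 504.9 -178.6  242.2] max [0.    0.    0.001 0.01  0.    0.29  0.36 ]
```

>>> step_arm([
  [[0, 0, 0.001, -0.01, 0, 0.29, 0.36], [0, 0, 0.001, -0.01, 0, 0.29, 0.36], [0, 0, 0.001, -0.01, 0, 0.29, 0.36], [0, 0, 0.001, 0, 0, 0.29, 0.36], [0, 0, 0.001, -0.01, 0, 0.29, 0.36]],
])

```text
clock: 5.55
eef_pos: [504.9, -179.1, 240.5]
eef_rot: [-3.141, -0.0, 1.285]
wrist_force: [0.4, -0.4, -0.3]
finger_gap: 30.2
finger_force: 0.0
```

>>> step_arm([
  [[0, 0, 0, 0, 0, 0, 0.36], [0, 0, 0, 0, 0, 0, 1], [0, 0, 0, 0, 0, 0, 1], [0, 0, 0, 0, 0, 0, 1], [0, 0, 0, 0, 0, 0, 1]],
], newtons=25)

```text
clock: 6.05
eef_pos: [505.1, -179.2, 242.3]
eef_rot: [3.14, 0.0, 1.285]
wrist_force: [1.5, -0.4, 1.4]
finger_gap: 13.5
finger_force: 25.0
```

>>> step_arm([
  [[0, 0, 0, 0, 0, 0, 1], [0, 0, 0, 0, 0, 0, 1], [0, 0, 0, 0, 0, 0, 1]],
])

```text
clock: 6.35
eef_pos: [505.1, -179.2, 242.3]
eef_rot: [3.141, 0.0, 1.285]
wrist_force: [1.0, -0.5, 5.4]
finger_gap: 13.9
finger_force: 25.0
```

>>> step_arm([
  [[0, 0, 0, 0, 0, -0.2, 1], [0, 0, 0, 0, 0, -0.4, 1], [0, 0, 0, 0, 0, -0.5, 1], [0, 0, 0, 0, 0, -0.5, 1], [0, 0, 0, 0, 0, -0.4, 1]],
])

```text
clock: 6.85
eef_pos: [504.8, -179.1, 322.9]
eef_rot: [-3.141, -0.0, 1.285]
wrist_force: [0.4, 0.2, -2.6]
finger_gap: 14.1
finger_force: 25.0
```

```bash
python3 - <<'E'
from plan import *
s=manip.read_state(); print({k:s[k] for k in ('clock','eef_pos','wrist_force','moment','finger_gap')})
plan([502.3,214.0,310],1.483,20,1)
E
```

```text
{'clock': 6.85, 'eef_pos': array([ 504.7737915 , -179.08709172,  322.94309396]), 'wrist_force': array([ 0.39190878,  0.22744022, -2.6063051 ]), 'moment': array([-0.01793312, -0.04807385,  0.08103577]), 'finger_gap': 14.110330959452453}
[[[-0.0, -0.0, -0.013, 0.47, -0.14, 0.02, 1], [-0.0, -0.0, -0.013, 0.47, -0.14, 0.02, 1], [-0.0, -0.0, -0.013, 0.47, -0.13, 0.02, 1], [-0.0, -0.0, -0.013, 0.48, -0.13, 0.02, 1], [-0.0, -0.0, -0.013, 0.48, -0.12, 0.02, 1]]]
[[[-0.0, -0.0, -0.013, 0.48, -0.12, 0.02, 1], [-0.0, -0.0, -0.013, 0.48, -0.11, 0.01, 1], [-0.0, -0.0, -0.013, 0.48, -0.11, 0.02, 1], [-0.0, -0.0, -0.013, 0.48, -0.1, 0.01, 1], [-0.0, -0.0, -0.013, 0.48, -0.1, 0.02, 1]]]
[[[-0.0, -0.0, -0.013, 0.48, -0.09, 0.01, 1], [-0.0, -0.0, -0.013, 0.48, -0.09, 0.02, 1], [-0.0, -0.0, -0.013, 0.48, -0.08, 0.01, 1], [-0.0, -0.0, -0.013, 0.49, -0.08, 0.02, 1], [-0.0, -0.0, -0.013, 0.49, -0.07, 0.01, 1]]]
[[[-0.0, -0.0, -0.013, 0.49, -0.07, 0.02, 1], [-0.0, -0.0, -0.013, 0.49, -0.06, 0.01, 1], [-0.0, -0.0, -0.013, 0.48, -0.06, 0.02, 1], [-0.0, -0.0, -0.013, 0.49, -0.05, 0.01, 1], [-0.0, -0.0, -0.013, 0.48, -0.05, 0.02, 1]]]
end [502.4 213.8 309.8] max [0.    0.    0.013 0.49  0.14  0.02  1.   ]
```

>>> step_arm([
  [[0, 0, -0.013, 0.47, -0.14, 0.02, 1], [0, 0, -0.013, 0.47, -0.14, 0.02, 1], [0, 0, -0.013, 0.47, -0.13, 0.02, 1], [0, 0, -0.013, 0.48, -0.13, 0.02, 1], [0, 0, -0.013, 0.48, -0.12, 0.02, 1]],
])

```text
clock: 7.35
eef_pos: [504.0, -79.9, 317.8]
eef_rot: [-3.14, -0.0, 1.336]
wrist_force: [0.4, -0.8, -3.0]
finger_gap: 13.8
finger_force: 25.0
```

>>> step_arm([
  [[0, 0, -0.013, 0.48, -0.12, 0.02, 1], [0, 0, -0.013, 0.48, -0.11, 0.01, 1], [0, 0, -0.013, 0.48, -0.11, 0.02, 1], [0, 0, -0.013, 0.48, -0.1, 0.01, 1], [0, 0, -0.013, 0.48, -0.1, 0.02, 1]],
])

```text
clock: 7.85
eef_pos: [503.4, 18.5, 314.6]
eef_rot: [-3.14, 0.0, 1.387]
wrist_force: [-1.4, -0.0, -3.3]
finger_gap: 14.1
finger_force: 25.0
```

>>> step_arm([
  [[0, 0, -0.013, 0.48, -0.09, 0.01, 1], [0, 0, -0.013, 0.48, -0.09, 0.02, 1], [0, 0, -0.013, 0.48, -0.08, 0.01, 1], [0, 0, -0.013, 0.49, -0.08, 0.02, 1], [0, 0, -0.013, 0.49, -0.07, 0.01, 1]],
])

```text
clock: 8.35
eef_pos: [502.9, 116.6, 311.8]
eef_rot: [-3.14, 0.0, 1.439]
wrist_force: [0.2, -0.3, -2.3]
finger_gap: 14.1
finger_force: 25.0
```

>>> step_arm([
  [[0, 0, -0.013, 0.49, -0.07, 0.02, 1], [0, 0, -0.013, 0.49, -0.06, 0.01, 1], [0, 0, -0.013, 0.48, -0.06, 0.02, 1], [0, 0, -0.013, 0.49, -0.05, 0.01, 1], [0, 0, -0.013, 0.48, -0.05, 0.02, 1]],
])

```text
clock: 8.85
eef_pos: [502.3, 214.5, 308.6]
eef_rot: [-3.14, 0.001, 1.49]
wrist_force: [1.0, -1.0, -4.0]
finger_gap: 14.2
finger_force: 25.0
```

>>> step_arm([
  [[0, 0, 0, 0, 0, 0, 1], [0, 0, 0, 0, 0, 0, 1], [0, 0, 0, 0, 0, 0, 1], [0, 0, 0, 0, 0, 0, 1]],
])

```text
clock: 9.25
eef_pos: [502.7, 213.1, 308.7]
eef_rot: [-3.141, 0.0, 1.488]
wrist_force: [-0.1, 0.5, -2.3]
finger_gap: 14.0
finger_force: 25.0
```

```bash
python3 - <<'E'
from cell import optics
from h import *
from plan import *
c=optics.camera('wrist'); np.savez('w4.npz',**c); cv2.imwrite('pics/w4.png',c['frame'][:,:,::-1])
S=[manip.read_state() for _ in range(1)][0]; print({k:S[k] for k in ('clock','eef_pos','eef_rot','wrist_force','moment','finger_gap')})
P=cloud(c); z=P[...,2]; B=np.hypot(P[...,0]-502.4,P[...,1]-214.5)<45
g=B&(z>110)&(z<150); print(g.sum(),np.median(P[g],0),cv2.minAreaRect(np.float32(P[g][:,:2])))
hsv=cv2.cvtColor(c['frame'],cv2.COLOR_RGB2HSV); H,Sa,V=[hsv[...,i].astype(int) for i in range(3)]
m=((H<15)|(H>170))&(Sa>120)&(V>60)&B; q=P[m]; q=q[abs(q[:,2]-np.median(q[:,2]))<6]
A=np.c_[q[:,:2]-q[:,:2].mean(0),np.ones(len(q))]; print('plate',q.mean(0),np.linalg.lstsq(A,q[:,2],rcond=None)[0])
E
```

```text
{'clock': 9.3, 'eef_pos': array([502.64391051, 213.15533029, 308.73129849]), 'eef_rot': array([-3.14152163e+00,  8.61101406e-05,  1.48837275e+00]), 'wrist_force': array([-0.35093813,  0.19841037, -2.0328041 ]), 'moment': array([-0.02053986, -0.06707768,  0.01022453]), 'finger_gap': 13.971340266928971}
5727 [503.12156437 222.51447187 141.12968568] ((499.7062683105469, 214.98487854003906), (50.31775665283203, 35.99198913574219), 63.73793029785156)
plate [497.07842628 235.10957974  97.52860465] [-8.44054366e-04 -2.59333217e-04  9.75286047e+01]
```

View pics/w4.png

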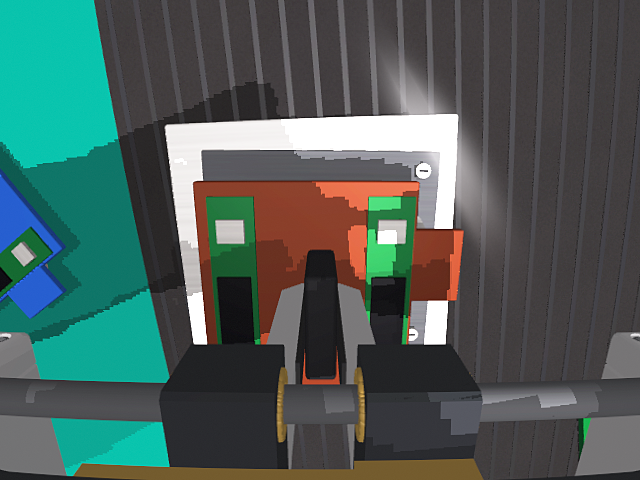

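The wrist view shows the carrier level in the grip above the seat plate. Its far corners are at about (419,182) front and (194,182) rear.

```bash
python3 - <<'E'
from h import *
c=dict(np.load('w4.npz')); hsv=cv2.cvtColor(c['frame'],cv2.COLOR_RGB2HSV); H,S,V=[hsv[...,i].astype(int) for i in range(3)]
m=((H<15)|(H>170))&(S>120)&(V>60)
fr=[(u,np.flatnonzero(m[150:240,u])[0]+150-.5) for u in list(range(205,410,5))]
re=[(np.flatnonzero(m[v,150:300])[0]+150-.5,v) for v in range(190,330,5)]
fl=lambda pts:cv2.fitLine(np.float32(plane(c,pts,97.5)[:,:2]),cv2.DIST_HUBER,0,.01,.01).ravel()
a,b=fl(fr),fl(re); print('far edge ang',np.arctan2(a[1],a[0]),'rear edge',np.arctan2(b[1],b[0]))
A=np.array([[a[0],-b[0]],[a[1],-b[1]]]); t=np.linalg.solve(A,b[2:]-a[2:]); corner=a[2:]+t[0]*a[:2]; print('rear-left corner',corner)
th=np.arctan2(a[1],a[0]); 
if abs(th)>1: th-=np.pi*np.sign(th)
R=np.array([[np.cos(th),-np.sin(th)],[np.sin(th),np.cos(th)]]); print('th',th,'grip',corner-R@[-65,60])
E
```

```text
far edge ang -0.08313725 rear edge 1.4892224
rear-left corner [443.25497 278.43628]
th -0.08313725 grip [503.0479795  213.24581567]
```

>>> step_arm([
  [[0, 0, 0.006, 0.03, -0.015, 0.1, 1], [0, 0, 0, 0, 0, 0.2, 1], [0, 0, 0, 0, 0, 0.2, 1], [0, 0, 0, 0, 0, 0.15, 1], [0, 0, 0, 0, 0, 0.05, 1]],
])

```text
clock: 9.8
eef_pos: [502.0, 214.9, 279.6]
eef_rot: [-3.14, 0.001, 1.485]
wrist_force: [0.0, 0.6, -2.2]
finger_gap: 14.6
finger_force: 25.0
```

>>> step_arm([
  [[0, 0, 0, 0, 0, 0, 1], [0, 0, 0, 0, 0, 0, 1], [0, 0, 0, 0, 0, 0, 1]],
])

```text
clock: 10.1
eef_pos: [502.1, 215.0, 280.9]
eef_rot: [3.141, -0.0, 1.485]
wrist_force: [0.9, 0.4, -2.8]
finger_gap: 13.6
finger_force: 25.0
```

```bash
cat > st.py <<'E'
from cell import manip
import numpy as np
s=manip.read_state()
for k in ('clock','eef_pos','eef_rot','wrist_force','moment','finger_gap'): print(k,np.round(s[k],3))
E
python3 st.py
```

```text
clock 10.1
eef_pos [502.15  215.032 280.947]
eef_rot [ 3.141 -0.     1.485]
wrist_force [ 0.902  0.429 -2.793]
moment [-0.024 -0.076 -0.049]
finger_gap 13.585
```

>>> step_arm([
  [[0, 0, 0, 0, 0, 0.025, 1], [0, 0, 0, 0, 0, 0.025, 1], [0, 0, 0, 0, 0, 0.025, 1], [0, 0, 0, 0, 0, 0.025, 1], [0, 0, 0, 0, 0, 0, 1]],
])

```text
clock: 10.6
eef_pos: [502.0, 215.0, 276.5]
eef_rot: [-3.141, 0.0, 1.485]
wrist_force: [1.1, -0.8, -3.3]
finger_gap: 13.4
finger_force: 25.0
```

>>> step_arm([
  [[0, 0, 0, 0, 0, 0.0125, 1], [0, 0, 0, 0, 0, 0.0125, 1], [0, 0, 0, 0, 0, 0, 1]],
])

```text
clock: 10.9
eef_pos: [502.1, 215.0, 275.6]
eef_rot: [-3.142, 0.0, 1.485]
wrist_force: [-0.2, 0.0, -2.4]
finger_gap: 13.7
finger_force: 25.0
```

```bash
python3 st.py
```

```text
clock 10.9
eef_pos [502.063 215.002 275.573]
eef_rot [-3.142  0.     1.485]
wrist_force [-2.350e-01  1.000e-03 -2.402e+00]
moment [-0.004 -0.062 -0.017]
finger_gap 13.66
```

>>> step_arm([
  [[0, 0, 0, 0, 0, 0.0125, 1], [0, 0, 0, 0, 0, 0, 1]],
])

```text
clock: 11.1
eef_pos: [502.1, 215.0, 275.1]
eef_rot: [-3.142, 0.0, 1.484]
wrist_force: [0.4, 0.6, -2.5]
finger_gap: 14.0
finger_force: 25.0
```

>>> step_arm([
  [[0, 0, 0, 0, 0, 0.0125, 1], [0, 0, 0, 0, 0, 0, 1]],
])

```text
clock: 11.3
eef_pos: [502.1, 215.0, 274.7]
eef_rot: [3.141, -0.0, 1.485]
wrist_force: [-0.1, 0.0, -2.4]
finger_gap: 14.0
finger_force: 25.0
```

```bash
python3 st.py
```

```text
clock 11.3
eef_pos [502.099 215.002 274.674]
eef_rot [ 3.141 -0.     1.485]
wrist_force [-0.092  0.018 -2.395]
moment [-0.023 -0.165  0.007]
finger_gap 13.968
```

>>> step_arm([
  [[0, 0, 0, 0, 0, 0.01, 1], [0, 0, 0, 0, 0, 0, 1]],
])

```text
clock: 11.5
eef_pos: [502.1, 215.0, 274.5]
eef_rot: [3.141, -0.0, 1.485]
wrist_force: [-0.8, -1.1, 1.0]
finger_gap: 13.9
finger_force: 25.0
```

```bash
python3 st.py
```

```text
clock 11.5
eef_pos [502.118 215.01  274.468]
eef_rot [ 3.141 -0.     1.485]
wrist_force [-0.755 -1.146  0.967]
moment [-0.133 -0.029 -0.016]
finger_gap 13.897
```

>>> step_arm([
  [[0, 0, 0, 0, 0, 0.01, 1], [0, 0, 0, 0, 0, 0, 1]],
])

```text
clock: 11.7
eef_pos: [502.1, 215.0, 274.4]
eef_rot: [3.141, -0.0, 1.485]
wrist_force: [-1.7, -1.9, 4.3]
finger_gap: 13.9
finger_force: 25.0
```

```bash
python3 st.py
```

```text
clock 11.7
eef_pos [502.141 215.017 274.354]
eef_rot [ 3.141 -0.     1.485]
wrist_force [-1.671 -1.901  4.278]
moment [-0.244  0.3   -0.042]
finger_gap 13.89
```

>>> step_arm([
  [[0, 0, 0, -0.01, -0.01, 0, 1], [0, 0, 0, 0, 0, 0, 1]],
])

```text
clock: 11.9
eef_pos: [501.8, 214.7, 274.3]
eef_rot: [3.14, -0.001, 1.484]
wrist_force: [0.6, 0.4, 4.6]
finger_gap: 13.6
finger_force: 25.0
```

```bash
python3 st.py
```

```text
clock 11.9
eef_pos [501.816 214.718 274.333]
eef_rot [ 3.140e+00 -1.000e-03  1.484e+00]
wrist_force [0.623 0.383 4.595]
moment [ 0.167 -0.342 -0.018]
finger_gap 13.62
```

>>> step_arm([
  [[0, 0, 0, -0.005, -0.005, 0, 1], [0, 0, 0, 0, 0, 0, 1]],
])

```text
clock: 12.1
eef_pos: [501.7, 214.6, 274.3]
eef_rot: [3.14, -0.001, 1.485]
wrist_force: [3.1, 2.5, 5.6]
finger_gap: 14.1
finger_force: 25.0
```

```bash
python3 st.py
```

```text
clock 12.1
eef_pos [501.657 214.592 274.302]
eef_rot [ 3.140e+00 -1.000e-03  1.485e+00]
wrist_force [3.139 2.491 5.645]
moment [ 0.499 -0.799 -0.019]
finger_gap 14.114
```

>>> step_arm([
  [[0, 0, 0, 0.006, 0.006, 0, 1], [0, 0, 0, 0, 0, 0, 1], [0, 0, 0, 0, 0, 0, 1]],
])

```text
clock: 12.4
eef_pos: [501.9, 214.7, 274.3]
eef_rot: [3.14, -0.0, 1.485]
wrist_force: [1.5, 1.3, 7.0]
finger_gap: 13.9
finger_force: 25.0
```

```bash
python3 st.py
```

```text
clock 12.4
eef_pos [501.87  214.741 274.301]
eef_rot [ 3.14  -0.     1.485]
wrist_force [1.488 1.25  6.99 ]
moment [ 0.269 -0.557 -0.091]
finger_gap 13.945
```

Seated, with the cup resisting in both directions. Now I release, rise and check.

>>> step_arm([
  [[0, 0, 0, 0, 0, 0, 0.6], [0, 0, 0, 0, 0, 0, 0.4], [0, 0, 0, 0, 0, 0, 0.36], [0, 0, 0, 0, 0, 0, 0.36], [0, 0, 0, 0, 0, 0, 0.36]],
])

```text
clock: 12.9
eef_pos: [501.7, 214.6, 273.7]
eef_rot: [-3.141, 0.0, 1.485]
wrist_force: [0.3, 0.3, -0.4]
finger_gap: 30.0
finger_force: 0.0
```

>>> step_arm([
  [[0, 0, 0, 0, 0, -0.1, 0.36], [0, 0, 0, 0, 0, -0.3, 0.36], [0, 0, 0, 0, 0, -0.6, 0.36], [0, 0, 0, 0, 0, -0.8, 0.36], [0, 0, 0, 0, 0, -0.8, 0.36]],
])

```text
clock: 13.4
eef_pos: [501.5, 214.6, 380.0]
eef_rot: [3.141, -0.0, 1.484]
wrist_force: [-0.3, 0.5, 0.8]
finger_gap: 29.8
finger_force: 0.0
```

>>> step_arm([
  [[0, 0, 0, 0, 0, -0.3, 0.36], [0, 0, 0, 0, 0, 0, 0.36], [0, 0, 0, 0, 0, 0, 0.36], [0, 0, 0, 0, 0, 0, 0.36]],
])

```text
clock: 13.8
eef_pos: [501.6, 214.6, 388.3]
eef_rot: [-3.139, 0.001, 1.485]
wrist_force: [-0.2, 0.2, 0.2]
finger_gap: 30.0
finger_force: 0.0
```

```bash
python3 st.py; python3 - <<'E'
from cell import optics
from h import *
c=optics.camera('wrist'); np.savez('w5.npz',**c); cv2.imwrite('pics/w5.png',c['frame'][:,:,::-1])
P=cloud(c); z=P[...,2]; hsv=cv2.cvtColor(c['frame'],cv2.COLOR_RGB2HSV); H,S,V=[hsv[...,i].astype(int) for i in range(3)]
B=np.hypot(P[...,0]-502,P[...,1]-214)<100
m=((H<15)|(H>170))&(S>120)&(V>50)&B&(z>50)&(z<76); q=P[m]
th=-.086; d=q[:,:2]-[502.3,214.7]; xy=d@np.array([[np.cos(th),-np.sin(th)],[np.sin(th),np.cos(th)]])
for _ in range(3):
    A=np.c_[xy,np.ones(len(xy))]; k=np.linalg.lstsq(A,q[:,2],rcond=None)[0]; r=abs(q[:,2]-A@k)<1.5; q,xy=q[r],xy[r]
print('plane',k,'heights above home at feet (expect plate 63)',[round(float(np.dot([*f,1],k)),2) for f in((45,15),(-45,15),(0,-40))],len(q))
g=B&(z>95)&(z<115)&(np.hypot(P[...,0]-502,P[...,1]-214)<40); print(g.sum(),np.median(P[g],0),cv2.minAreaRect(np.float32(P[g][:,:2])))
E
```

```text
clock 13.8
eef_pos [501.603 214.638 388.294]
eef_rot [-3.139e+00  1.000e-03  1.485e+00]
wrist_force [-0.17   0.184  0.186]
moment [-0.032 -0.041  0.005]
finger_gap 29.977
plane [1.66281870e-03 3.79530601e-03 6.32337699e+01] heights above home at feet (expect plate 63) [63.37, 63.22, 63.08] 10891
1302 [502.29115711 217.24066794 107.0091453 ] ((502.2066345214844, 215.5927734375), (49.696475982666016, 13.360740661621094), 84.9917221069336)
```

View pics/w5.png

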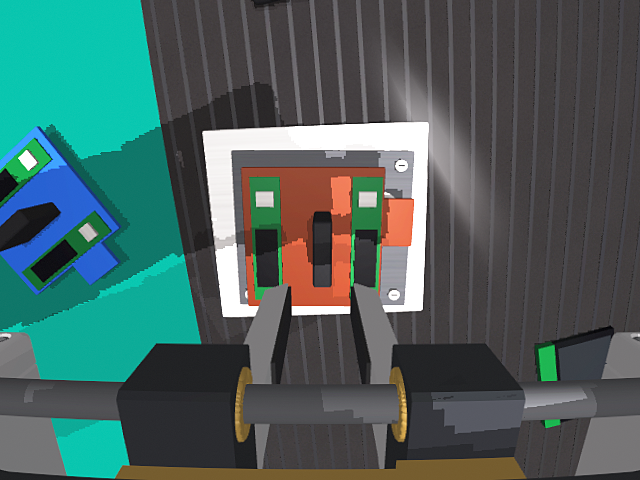

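The carrier stands level, with its plate at 63.1–63.4 mm over all three feet (63 expected) and grip top at 107.0 mm. In the picture it is centred at (320,235) with the gripper clear above.

```bash
python3 -c "
from cell import workorder; print(workorder.sign_off())"
```

```text
the job is handed in; nothing more can be done
None
```

The carrier is on the fixture with all three feet home (plate within 0.4 mm of the expected height over each foot); I let go, moved the gripper clear, touched nothing else and handed the job in at about 14 s.

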